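# Crib the wooden test slats crosswise and cover them

## Task

Finish stacking the wooden slats crosswise on the crib foot to air; one thick slat already lies across the metal rails at one end. Take the other three out of the sloping drying rack: lay the thick one flat and square across both rails, flush with their free end, then the two thin ones flat across the thick ones, one straight above each rail, every slat centred lengthwise. Then set the metal cover over the stack, long side along the rails, so that it sits level on the thin slats with its skirt round them, and leave the two bottles and the microscope objective standing where they are.

Things in the scene. Friction and masses are not known exactly. Their poses are not given: they have to be found in the camera images.
- slat_thick_1: plain wooden slat 120 x 20 x 18 mm (length x width x thickness), one of two thick ones; origin at the centre of its underside (a 120 x 20 face), x along its length, y across its width, z out of its upper face; starts in any of the three bays of the drying rack, its length down the slope (its x axis points up the slope)
- slat_thick_2: plain wooden slat 120 x 20 x 18 mm (length x width x thickness), the other thick one; origin at the centre of its underside (a 120 x 20 face), x along its length, y across its width, z out of its upper face; starts already laid across the rails of the crib foot at the end with positive x, well enough to stay as it is
- slat_thin_1: plain wooden slat 120 x 20 x 10 mm (length x width x thickness), one of two thin ones; origin at the centre of its underside (a 120 x 20 face), x along its length, y across its width, z out of its upper face; starts in any of the three bays of the drying rack, its length down the slope (its x axis points up the slope)
- slat_thin_2: plain wooden slat 120 x 20 x 10 mm (length x width x thickness), one of two thin ones; origin at the centre of its underside (a 120 x 20 face), x along its length, y across its width, z out of its upper face; starts in any of the three bays of the drying rack, its length down the slope (its x axis points up the slope)
- crib_foot: fixed plywood board 150 x 130 x 8 mm with two fixed aluminium rails 90 mm long, 12 wide, 10 high along its 150 mm side (its x axis), middle lines at y = +-35 mm, tops 18 mm above the worktop; dark dots on the rails at x = +-35 mm mark the middle lines of the lower slats; origin at the centre of its underside, z up
- drying_rack: fixed steel rack, foot 150 x 156 mm, low side to the robot; origin at the centre of its underside, x to its high side; slats at y about -56, 0, 56 mm on two cross rails sloping 35 degrees, ends on a 10 mm ledge; middle of slat underside at x = -6, z = 84 mm, free below 30 mm either way; side rods at y = +-76 mm, tops 8 mm below the undersides; pins between slats 40 mm up from their middles
- cover: grey metal cover 148 x 120 mm: 3 mm plate with a 7 mm deep skirt round it (inside 140 x 112 mm), black knob 22 mm in diameter in the middle, grip 20 to 34 mm above the skirt's lower edge; origin at the middle of the skirt's lower edge plane, x along the 148 mm side, z up; plate's underside 7 mm above the origin; starts on the worktop; 0.14 to 0.28 kg
- lens_cleaner: white bottle 43 mm in diameter, 118 mm high, bystander, upright, origin at the centre of its base
- immersion_oil: small brown bottle with black cap, 31 mm in diameter, 72 mm high, bystander, upright, origin at the centre of its base
- objective_40x: microscope objective standing on end, 27 mm in diameter, 48 mm high, bystander, origin at the centre of its base

How it is judged:
On the way, in this order (a step that is already met when the one before it is completed fails the run):
1. both thick slats lie across the rails, one at each end (z of slat_thick_1 in the frame of crib_foot between 0.015 and 0.021 m and y of slat_thick_1 in the frame of crib_foot between -0.015 and 0.015 m and angle between each of slat_thick_1, slat_thick_2's own z axis and vertical below 0.06 rad and angle between the x axis of each of slat_thick_1, slat_thick_2 and the y axis of crib_foot, either way round below 0.15 rad and z of slat_thick_2 in the frame of crib_foot between 0.015 and 0.021 m and y of slat_thick_2 in the frame of crib_foot between -0.015 and 0.015 m and ((x of slat_thick_1 in the frame of crib_foot between 0.025 and 0.045 m and x of slat_thick_2 in the frame of crib_foot between -0.045 and -0.025 m) or (x of slat_thick_1 in the frame of crib_foot between -0.045 and -0.025 m and x of slat_thick_2 in the frame of crib_foot between 0.025 and 0.045 m))), for 0.2 s.
2. both thin slats lie across the thick ones, above the rails (all of step 1 and z of slat_thin_1 in the frame of crib_foot between 0.033 and 0.039 m and x of slat_thin_1 in the frame of crib_foot between -0.015 and 0.015 m and angle between each of slat_thin_1, slat_thin_2's own z axis and vertical below 0.06 rad and angle between the x axis of each of slat_thin_1, slat_thin_2 and the x axis of crib_foot, either way round below 0.15 rad and z of slat_thin_2 in the frame of crib_foot between 0.033 and 0.039 m and x of slat_thin_2 in the frame of crib_foot between -0.015 and 0.015 m and ((y of slat_thin_1 in the frame of crib_foot between 0.025 and 0.045 m and y of slat_thin_2 in the frame of crib_foot between -0.045 and -0.025 m) or (y of slat_thin_1 in the frame of crib_foot between -0.045 and -0.025 m and y of slat_thin_2 in the frame of crib_foot between 0.025 and 0.045 m))), for 0.2 s.
At the end, for the whole second after the job is handed in: Thick slats flat across the rails, thin ones flat across them along the rails (10 mm sideways, 15 mm lengthwise, 3 mm in height, 0.06 rad level, 0.15 rad square); cover resting on the thin slats (2 mm in height, 0.035 rad level, 22 mm off centre, 0.25 rad in turn); all at rest (all of step 2 and z of cover in the frame of crib_foot between 0.037 and 0.041 m and angle between cover's own z axis and vertical below 0.035 rad and horizontal distance between cover and crib_foot below 0.022 m and angle between the x axis of cover and the x axis of crib_foot, either way round below 0.25 rad and linear speed of each of slat_thick_1, slat_thin_1, slat_thin_2, slat_thick_2, cover below 0.02 m/s); the robot touches nothing.
It fails at once if a bystander was pushed more than 25 mm or tipped over (distance of any of lens_cleaner, immersion_oil, objective_40x from where it was at the start of the episode above 0.025 m or angle between any of lens_cleaner, immersion_oil, objective_40x's own z axis and vertical above 0.5 rad).
It also fails if it takes over 72 s, if anything falls off the work surface, if the arm or the gripper's body presses on something with over 40 N, if the wrist force passes 120 N, or if a joint passes its speed limit or range.

## Robot

A 6-joint arm with a two-finger parallel gripper is mounted at the origin on a cart in front of the work surface, level with it; the furniture and walls round the work are solid. World frame = base frame: x ahead of the robot, y to its left, z up, the work surface at z = 0. Lengths are in m, angles in rad, forces in N, time in s.
With the tool pointing down it reaches from about 0.35 to 0.775 m from the base axis. Payload 5.5 kg.
Tool frame: the origin (TCP) lies midway between the tips of the shut fingers; the grasp point (between the pads) lies 19 mm behind it (env.hold_point_z is the distance from the TCP to the grasp point, in m); z points along the fingers, y is the line along which they close (so a half turn about z gives the same grasp; the last joint's range is limited). The gripper opens to 85 mm and grips with 20 to 120 N. Pads are 22 mm wide; open, the fingers measure 114 mm over their backs; the gripper's body (76 mm by 85 mm) begins 54 mm behind the grasp point. The pads swing forward as they close: fully open they stand 13 mm farther back than shut.
Start: joints at [-1.404, 0.313, 0.046, 1.304, 0, 1.431], TCP at [0.174, -0.548, 0.231] pointing down, gripper open.
Joint ranges: [-2.76, 2.76], [-0.86, 1.69], [-1.03, 1.26], [-2.2, 2.34], [-1.47, 1.5], [-3.14, 3.14]. Speed limits (rad/s): [2.57, 2.57, 3.14, 3.14, 3.14, 3.14].

## Interface

Orientations are given as a unit quaternion [w, x, y, z].
In Python, from workcell import env, read_camera gives the robot as it stands. The module is installed in compiled form; this text tells all that it offers.
- The arm moves only by the tool carry_out, never from a script. Its argument "moves" is a list of rows, each an object of numbers: "tx", "ty", "tz": the shift along the world's x, y, z in cm; "wx", "wy", "wz": the turn, a rotation vector about the world's x, y, z in rad; "claw": the closure, from -1 (fully open) to 1 (shut). A call has 1 to 8 rows; each row shifts and turns the commanded pose from where the row before left it; what a row does not reach is not made up. A row lasts 1/8 s, in which the tool goes at most 62.5 mm and 10.7 degrees, less where a joint would pass 70% of its speed; a pose out of reach is approached as far as the arm can. A call is refused whole if a number of a shift passes 6.25 or a number of a turn 0.188, either way. A call with a gripper value outside its range is refused whole. The fingers move at their own pace and stop on an object; "newtons" is the grip in N (left out, the last holds). Time passes only in rows, so rows that do not move let the fingers close. It gives the time, the measured TCP pose, the force, the opening and the grip force at its end, in the units of the state.
- env.get_state(): the state, without advancing time (a new reading comes with each control period).
- read_camera(name): name is "scene" or "top" or "wrist"; returns a dict with "image" (480x640x3 uint8, blue, green, red), "z_map" (480x640 float32, m along the optical axis (not along the pixel's ray), 0 where there is no reading), "fx", "fy", "cx", "cy" (pixels), "camera_from_world" (4x4, takes a point from world to camera coordinates); the wrist camera has in their place "hand_eye" (4x4, takes a point from camera to tool coordinates, whose origin is the TCP and whose axes are the flange's). Camera axes: x right, y down, z forward; pixel columns grow to the right and rows downward; lengths in m; the calibration is good to about 2 mm. A picture is of the moment at which its call begins: read the wrist's pose just before it.
- env.hand_in(): hands the job in; it is judged then, once.
The state is a dict: "clock": time; "joint_pos": joint angles; "qvel": joint speeds; "tau": joint torques, N m; "tcp_pos": TCP position; "orientation": TCP orientation; "wrist_force": force on the tool from outside, world axes, zero at the start; "ft_torque": the same for the moment, N m; "finger_gap": finger opening in m; "grip_force": force on a finger pad.
Only numpy, scipy, OpenCV 4.12 (cv2) and the standard library are available. Lean on these libraries where they do the work, as an engineer would, in place of code of your own. Each camera call takes 0.05 s, during which the arm holds its last target. There are 200 camera calls.

## Working session

There is one attempt and no reset: what is moved stays moved. The work goes in short steps, Python scripts to look and compute and a tool call to move; the robot and the scene stay as the last step left them, time stands still between calls to the robot, and variables do not carry over. Pictures are saved under pics/ and viewed, at most 10 in all, crops included, and the job is handed in when it is done.

Besides the shell and the picture viewer there is one more tool, called after "Emit:" in YAML: its name, and indented under it one key for each argument. carry_out: Moves the arm, as the interface text tells. Its arguments: {"type":"object","properties":{"moves":{"type":"array","items":{"type":"object","properties":{"tx":{"type":"number"},"ty":{"type":"number"},"tz":{"type":"number"},"wx":{"type":"number"},"wy":{"type":"number"},"wz":{"type":"number"},"claw":{"type":"number"}}}},"newtons":{"type":"number"}},"required":["moves"]}

```bash
mkdir -p pics; python3 - <<'E'
from workcell import env, read_camera
import cv2,numpy as np
for n in("scene","top"):
    c=read_camera(n); cv2.imwrite(f"pics/{n}0.png",c["image"]); np.savez(f"{n}0.npz",**c)
    print(n,c["fx"],c["fy"],c["cx"],c["cy"],np.round(c["camera_from_world"],4).tolist())
s=env.get_state();print(s)
E
```

```text
scene 444.7740627437292 444.7740627437292 314.5260347480375 242.08861776933853 [[0.8038, -0.5948, -0.0061, -0.3917], [-0.2791, -0.368, -0.8869, 0.2495], [0.5253, 0.7147, -0.4618, 0.5229], [0.0, 0.0, 0.0, 1.0]]
top 433.50794326896477 433.50794326896477 313.03329023624696 237.01472842620626 [[-0.017, -0.9998, -0.0111, 0.0941], [-0.9946, 0.018, -0.1021, 0.5711], [0.1023, 0.0093, -0.9947, 1.0504], [0.0, 0.0, 0.0, 1.0]]
{'clock': 0.1, 'joint_pos': array([-1.40361961e+00,  3.13928383e-01,  4.50693498e-02,  1.30361699e+00,
        2.49574819e-05,  1.43119358e+00]), 'qvel': array([ 5.06954210e-04, -8.72409124e-04,  2.67444019e-03, -6.57414730e-04,
       -1.96460051e-03,  5.84831517e-05]), 'tau': array([ 3.79864359e-03, -4.81724346e+01,  2.99244851e+01,  1.26842372e-02,
       -1.24766612e-05, -5.87998727e-06]), 'tcp_pos': array([ 0.17356135, -0.54768414,  0.2304868 ]), 'orientation': array([-8.39940270e-04,  9.88258496e-01,  1.52788875e-01,  8.98946181e-07]), 'wrist_force': array([ 0.06065156, -0.11615634, -0.12985813]), 'ft_torque': array([0.01044031, 0.04115535, 0.0275494 ]), 'grip_force': 0.0, 'finger_gap': 0.08520876379700795}
```

View pics/scene0.png

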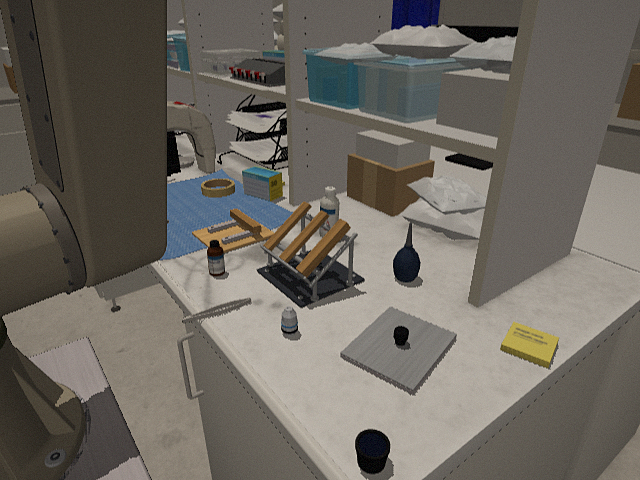

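View pics/top0.png

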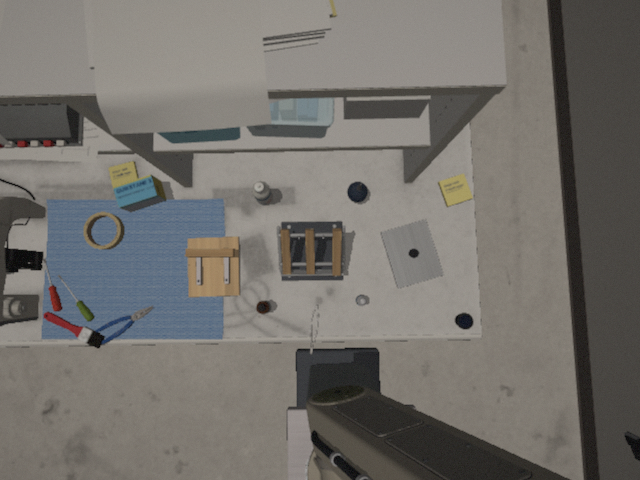

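The scene view shows the crib foot (235,232), rack (310,260), cover (400,345), white bottle (330,200), brown bottle (216,258) and objective (289,321). In the top view the foot is at (213,267), the rack at (312,250) and the cover at (412,253). I'll enlarge the top view.

```bash
cat > h.py <<'E'
import numpy as np,cv2
def cloud(c):
    z=c["z_map"];v,u=np.mgrid[:480,:640]
    P=np.stack([(u-c["cx"])/c["fx"]*z,(v-c["cy"])/c["fy"]*z,z],-1)
    T=c["camera_from_world"]; return (P-T[:3,3])@T[:3,:3]
def ray(c,u,v,h):  # pixel -> world at height h
    T=c["camera_from_world"];o=-T[:3,:3].T@T[:3,3]
    d=np.array([(u-c["cx"])/c["fx"],(v-c["cy"])/c["fy"],1])@T[:3,:3]
    return o+d*(h-o[2])/d[2]
E
python3 - <<'E'
from h import *
c=dict(np.load("top0.npz"));W=cloud(c);im=c["image"]
cv2.imwrite("pics/crop.png",cv2.resize(im[210:325,175:335],None,fx=5,fy=5,interpolation=cv2.INTER_CUBIC)[:600])
def rect(m,name):
    n,l,st,ce=cv2.connectedComponentsWithStats(m.astype(np.uint8))
    for i in range(1,n):
        if st[i,4]<25: continue
        p=W[l==i];r=cv2.minAreaRect((p[:,:2]*1000).astype(np.float32))
        print(name,st[i].tolist(),np.round(p.mean(0),4),np.round(r[0],1),np.round(r[1],1),round(r[2],1),"z",np.round(np.percentile(p[:,2],[5,50,95]),4))
hsv=cv2.cvtColor(im,cv2.COLOR_BGR2HSV)
v,u=np.mgrid[:480,:640]
reg=(v>180)&(v<330)
wood=(hsv[...,0]>8)&(hsv[...,0]<22)&(hsv[...,1]>90)&reg&(u>170)&(u<360)
rect(wood&(u>270),"rackslat"); rect(wood&(u<250),"foot")
rect(wood&(u<250)&(W[...,2]>.027),"thick2")
rect((u<250)&(u>170)&reg&(W[...,2]>.003)&(W[...,2]<.05),"footall")
rect((u>375)&(u<450)&(v>210)&(v<300)&(W[...,2]>.005)&(W[...,2]<.017),"cover")
rect((u>375)&(u<450)&(v>210)&(v<300)&(W[...,2]>.022),"knob")
rect((u>230)&(u<400)&reg&(W[...,2]>.03),"tall")
rect((u>270)&(u<350)&(v>215)&(v<285)&(W[...,2]>.003)&(W[...,2]<.02),"rackfoot")
print(np.median(W[290:320,330:350,2]),)
E
```

```text
rackslat [281, 229, 10, 45, 356] [0.5327 0.1477 0.1022] [510.3 136.4] [144.9  62. ] 29.2 z [0.0612 0.0952 0.1229]
rackslat [305, 229, 10, 45, 349] [0.5325 0.0918 0.095 ] [521.7  92. ] [121.4  26.6] 4.5 z [0.0605 0.0937 0.1228]
rackslat [332, 229, 10, 47, 372] [0.5308 0.0299 0.1034] [516.9  34. ] [ 44.1 128.2] 72.8 z [0.0687 0.1027 0.1299]
foot [186, 237, 53, 60, 2459] [0.5058 0.3361 0.0151] [507.9 238.7] [145.9 326.7] 1.6 z [0.0031 0.0067 0.0352]
thick2 [186, 249, 48, 8, 382] [0.5383 0.3411 0.0342] [538.3 341.7] [118.4  18. ] 89.0 z [0.0308 0.0342 0.0377]
footall [179, 181, 14, 8, 66] [0.714  0.4019 0.0242] [712.9 403.6] [13.  29.5] 34.3 z [0.004  0.0241 0.0488]
footall [201, 199, 24, 24, 344] [0.6545 0.3345 0.0074] [648.4 341.4] [62.2 58.9] 88.1 z [0.0035 0.0068 0.0132]
footall [185, 237, 55, 63, 2919] [0.504  0.3377 0.0112] [504.6 340.8] [156.1 138.3] 3.4 z [0.0038 0.0071 0.0348]
cover [381, 220, 63, 69, 2616] [ 0.5277 -0.1649  0.0089] [ 528.1 -165.3] [147.9 120.8] 15.2 z [0.0058 0.0088 0.0121]
knob [410, 249, 9, 9, 66] [ 0.5281 -0.1646  0.0321] [ 528.3 -164.6] [20.3 20.1] 84.8 z [
[... 562 characters left out ...]
7 0.069 ]
rackfoot [281, 221, 62, 13, 449] [0.6021 0.0861 0.0054] [600.8  87.6] [ 29.8 156.2] 0.5 z [0.0033 0.0053 0.008 ]
rackfoot [315, 237, 18, 25, 336] [0.5424 0.0574 0.0053] [544.3  58.1] [43.4 61.3] 89.0 z [0.0033 0.0051 0.0078]
rackfoot [290, 238, 17, 25, 285] [0.5423 0.1235 0.0053] [542.8 123.3] [62.7 38.8] 1.6 z [0.0033 0.0051 0.0083]
rackfoot [292, 267, 15, 3, 36] [0.4972 0.1205 0.0054] [497.1 121.1] [35.6  5.2] 89.0 z [0.0031 0.0054 0.0087]
rackfoot [315, 266, 18, 4, 49] [0.4966 0.058  0.0051] [497.2  59.1] [43.   7.7] 89.2 z [0.0034 0.0048 0.0077]
rackfoot [282, 276, 62, 6, 210] [0.4707 0.0836 0.0054] [470.5  87.4] [ 12.3 154. ] 0.5 z [0.0033 0.005  0.0082]
-0.0014211129190867635
```

View pics/crop.png

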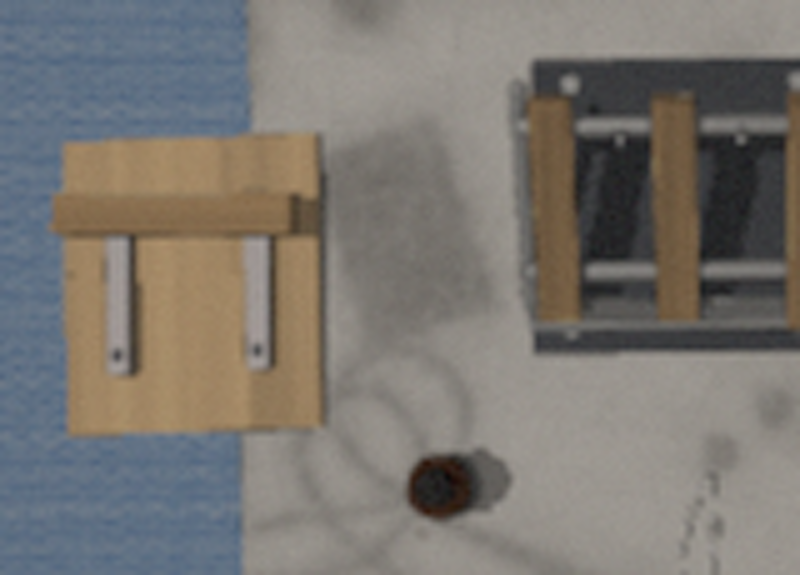

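The crop shows the board with corners at about (63,145), (320,133), (325,428) and (70,437). The rail dots are at (117,355) and (257,350). The slats are at columns 553, 675 and about 795. Next I'll fit precise poses.

```bash
python3 - <<'E'
from h import *
c=dict(np.load("top0.npz"));W=cloud(c);im=c["image"]
f=lambda x,y,h:np.round(ray(c,175+x/5-.4,210+y/5-.4,h)*1000,1)[:2]
k=[f(63,145,.008),f(320,133,.008),f(325,428,.008),f(70,437,.008)];print("board",k,np.mean(k,0))
print("dots",f(117,355,.018),f(257,350,.018))
# rail tops
hsv=cv2.cvtColor(im,cv2.COLOR_BGR2HSV);v,u=np.mgrid[:480,:640]
rail=(hsv[...,1]<60)&(hsv[...,2]>110)&(u>190)&(u<235)&(v>256)&(v<287)
n,l,st,ce=cv2.connectedComponentsWithStats(rail.astype(np.uint8))
for i in range(1,n):
    if st[i,4]>40:
        q=np.argwhere(l==i)[:,::-1].astype(float);vx,vy,x0,y0=cv2.fitLine(q.astype(np.float32),2,0,.01,.01).ravel()
        a=ray(c,x0-8*vx,y0-8*vy,.018);b=ray(c,x0+8*vx,y0+8*vy,.018);print("rail",st[i],np.round([a,b],4),"yaw",np.arctan2(*(a-b)[[1,0]]))
wood=(hsv[...,0]>8)&(hsv[...,0]<22)&(hsv[...,1]>90)&(v>225)&(v<280)
C=np.array([.534,.0875,.084]);nn=np.array([-np.sin(.6109),0,np.cos(.6109)]);t=np.array([np.cos(.6109),0,np.sin(.6109)])
for a,b in((278,295),(302,318),(328,345)):
    m=wood&(u>=a)&(u<b);p=W[m]-C;h=p@nn;g=(h>.003)&(h<.03)
    p=p[g];h=h[g]; A=np.c_[p@t,p[:,1],np.ones(len(p))];co=np.linalg.lstsq(A,h,rcond=None)[0]
    uu=u[m][g]
    tops=[]
    print(a,len(p),"h med",np.median(h),"pct",np.percentile(h,[10,90]).round(4),"y med",np.median(p[:,1]+C[1]),"y pct",(np.percentile(p[:,1],[3,97])+C[1]).round(4),"t range",np.percentile(p@t,[2,98]).round(4),"slope",co.round(3))
E
```

```text
board [array([576.7, 405.1]), array([580.5, 273.8]), array([431.4, 271.2]), array([429. , 399.7])] [504.4  337.45]
dots [469.6 373.6] [470.9 303.5]
rail [196 257   5  28 137] [[0.5149 0.3742 0.018 ]
 [0.4749 0.3737 0.018 ]] yaw 0.0133932766051366
rail [224 257   5  27 131] [[0.5152 0.3038 0.018 ]
 [0.4752 0.3033 0.018 ]] yaw 0.010624224516396646
278 347 h med 0.008715680412369293 pct [0.0064 0.0107] y med 0.14806268774137157 y pct [0.1394 0.1568] t range [-0.0541  0.0596] slope [-0.002  0.004  0.008]
302 338 h med 0.008704375572678853 pct [0.0066 0.0108] y med 0.09170279988771846 y pct [0.0831 0.0998] t range [-0.0546  0.0587] slope [-0.004 -0.031  0.009]
328 362 h med 0.01726282846608091 pct [0.0145 0.0193] y med 0.030453912709546727 y pct [0.0213 0.0378] t range [-0.0535  0.0598] slope [-0.018  0.011  0.018]
```

The thick slat is in the right-hand bay (y≈0.030) and the thin ones are at y≈0.092 and 0.148. The foot is centred at (0.505, 0.339) with yaw ≈0.012. I'll move to the pre-grasp pose.

Emit:
carry_out:
  moves:
    - {"tx":1.98,"ty":3.61,"wz":0.1772,"claw":0.15}
    - {"tx":1.98,"ty":3.61,"wz":0.1772,"claw":0.15}
    - {"tx":1.98,"ty":3.61,"wz":0.1772,"claw":0.15}
    - {"tx":1.98,"ty":3.61,"wz":0.1772,"claw":0.15}
    - {"tx":1.98,"ty":3.61,"wz":0.1772,"claw":0.15}
    - {"tx":1.98,"ty":3.61,"wz":0.1772,"claw":0.15}
    - {"tx":1.98,"ty":3.61,"wz":0.1772,"claw":0.15}
    - {"tx":1.98,"ty":3.61,"wz":0.1772,"claw":0.15}
  newtons: 50

```text
invalid input at $.moves[0]: expected keys tx, ty, tz, wx, wy, wz, claw
```

All keys are required.

Emit:
carry_out:
  moves:
    - {"tx":1.98,"ty":3.61,"tz":0,"wx":0,"wy":0,"wz":0.1772,"claw":0.15}
    - {"tx":1.98,"ty":3.61,"tz":0,"wx":0,"wy":0,"wz":0.1772,"claw":0.15}
    - {"tx":1.98,"ty":3.61,"tz":0,"wx":0,"wy":0,"wz":0.1772,"claw":0.15}
    - {"tx":1.98,"ty":3.61,"tz":0,"wx":0,"wy":0,"wz":0.1772,"claw":0.15}
    - {"tx":1.98,"ty":3.61,"tz":0,"wx":0,"wy":0,"wz":0.1772,"claw":0.15}
    - {"tx":1.98,"ty":3.61,"tz":0,"wx":0,"wy":0,"wz":0.1772,"claw":0.15}
    - {"tx":1.98,"ty":3.61,"tz":0,"wx":0,"wy":0,"wz":0.1772,"claw":0.15}
    - {"tx":1.98,"ty":3.61,"tz":0,"wx":0,"wy":0,"wz":0.1772,"claw":0.15}
  newtons: 50

```text
clock: 1.1
tcp_pos: [0.3324, -0.258, 0.2311]
orientation: [-0.0, 0.649, 0.761, 0.0]
wrist_force: [-0.1, 0.6, 0.1]
finger_gap: 0.0362
grip_force: 0.0
```

Emit:
carry_out:
  moves:
    - {"tx":1.98,"ty":3.61,"tz":0,"wx":0,"wy":0,"wz":0.1772,"claw":0.15}
    - {"tx":1.98,"ty":3.61,"tz":0,"wx":0,"wy":0,"wz":0.1772,"claw":0.15}
    - {"tx":1.98,"ty":3.61,"tz":0,"wx":0,"wy":0,"wz":0.1772,"claw":0.15}
    - {"tx":1.98,"ty":3.61,"tz":0,"wx":0,"wy":0,"wz":0.1772,"claw":0.15}
    - {"tx":1.98,"ty":3.61,"tz":0,"wx":0,"wy":0,"wz":0.1772,"claw":0.15}
    - {"tx":1.98,"ty":3.61,"tz":0,"wx":0,"wy":0,"wz":0.1772,"claw":0.15}
    - {"tx":1.98,"ty":3.61,"tz":0,"wx":0,"wy":0,"wz":0.1772,"claw":0.15}
    - {"tx":1.98,"ty":3.61,"tz":0,"wx":0,"wy":0,"wz":0.1772,"claw":0.15}

```text
clock: 2.1
tcp_pos: [0.4907, 0.0307, 0.231]
orientation: [-0.0, -0.003, 1.0, 0.0]
wrist_force: [0.4, -0.2, -0.4]
finger_gap: 0.0363
grip_force: 0.0
```

Emit:
carry_out:
  moves:
    - {"tx":0,"ty":0,"tz":-1.5,"wx":0,"wy":-0.1527,"wz":0,"claw":0.15}
    - {"tx":0,"ty":0,"tz":-1.5,"wx":0,"wy":-0.1527,"wz":0,"claw":0.15}
    - {"tx":0,"ty":0,"tz":-1.5,"wx":0,"wy":-0.1527,"wz":0,"claw":0.15}
    - {"tx":0,"ty":0,"tz":-1.5,"wx":0,"wy":-0.1527,"wz":0,"claw":0.15}
    - {"tx":0,"ty":0,"tz":0,"wx":0,"wy":0,"wz":0,"claw":0.15}

```text
clock: 2.72
tcp_pos: [0.4792, 0.0312, 0.1606]
orientation: [0.292, 0.0, 0.956, 0.001]
wrist_force: [-0.2, 0.1, -1.8]
finger_gap: 0.0368
grip_force: 0.0
```

```bash
cat >> h.py <<'E'
from scipy.spatial.transform import Rotation as R
def wrist():
    from workcell import env,read_camera
    s=env.get_state();c=read_camera("wrist")
    M=np.eye(4);q=s["orientation"];M[:3,:3]=R.from_quat([*q[1:],q[0]]).as_matrix();M[:3,3]=s["tcp_pos"]
    c["camera_from_world"]=np.linalg.inv(M@c["hand_eye"]);return s,c
E
python3 - <<'E'
from h import *
s,c=wrist();cv2.imwrite("pics/w1.png",c["image"]);np.savez("w1.npz",**c)
print(s["tcp_pos"],s["orientation"],s["finger_gap"])
E
```

```text
[0.4791739  0.03119165 0.16055095] [2.91846783e-01 2.75554911e-04 9.56464114e-01 1.33324273e-03] 0.03683685619440315
```

View pics/w1.png

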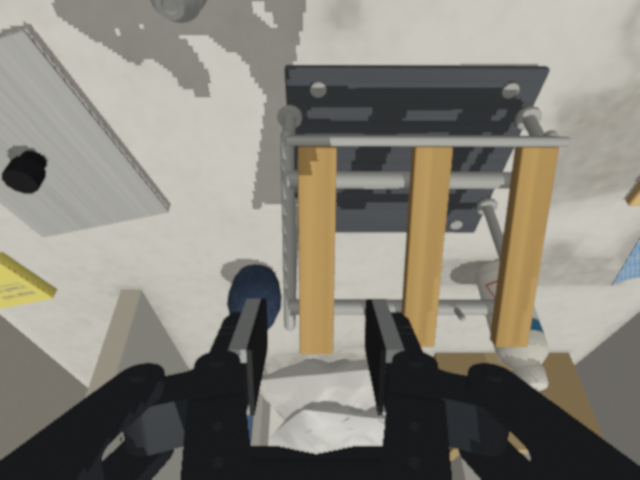

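The wrist view shows the thick slat centred at u≈317, between the fingers (about 316), with its ends at v≈148 and 352. The thin slats are at u≈428 and 525. I'll measure them from depth.

```bash
python3 - <<'E'
from h import *
c=dict(np.load("w1.npz"));W=cloud(c);im=c["image"];v,u=np.mgrid[:480,:640]
hsv=cv2.cvtColor(im,cv2.COLOR_BGR2HSV)
wood=(hsv[...,0]>8)&(hsv[...,0]<25)&(hsv[...,1]>90)&(v>145)&(v<360)
nn=np.array([-np.sin(.6109),0,np.cos(.6109)]);t=np.array([np.cos(.6109),0,np.sin(.6109)])
C=np.array([.534,.09,.084])
for y in(.03,.092,.148):
    m=wood&(abs(W[...,1]-y)<.02)&(W[...,2]>.04)&(W[...,2]<.15);p=W[m]-C;h=p@nn
    g=abs(h-np.percentile(h,80))<.003
    p=p[g];h=h[g];tt=p@t;co=np.polyfit(tt,h,1);cy=np.polyfit(tt,p[:,1],1)
    e=np.percentile(tt,[.5,99.5]);ye=np.percentile(p[:,1]-np.polyval(cy,tt),[1,50,99])
    print(y,len(p),"h",np.median(h).round(4),"slope",co.round(3),"t",e.round(4),e.mean().round(4),"y",(cy[1]+C[1]).round(4),(cy[0]).round(3),ye.round(4),"mid",(C+t*e.mean())[[0,2]].round(4))
E
```

```text
0.03 7301 h 0.0192 slope [-0.001  0.019] t [-0.0596  0.0586] -0.0005 y 0.0318 -0.004 [-0.0095 -0.0001  0.0095] mid [0.5336 0.0837]
0.092 6647 h 0.0109 slope [-0.     0.011] t [-0.0588  0.0576] -0.0006 y 0.0938 0.01 [-0.01    0.0001  0.0099] mid [0.5335 0.0836]
0.148 7180 h 0.0107 slope [-0.001  0.011] t [-0.0584  0.0594] 0.0005 y 0.1498 -0.004 [-0.0094 -0.      0.0101] mid [0.5344 0.0843]
```

Emit:
carry_out:
  moves:
    - {"tx":0.97,"ty":0,"tz":-1.2,"wx":0,"wy":-0.0204,"wz":0,"claw":0.15}
    - {"tx":0.97,"ty":0,"tz":-1.36,"wx":0,"wy":0,"wz":0,"claw":0.15}
    - {"tx":0.97,"ty":0,"tz":-1.36,"wx":0,"wy":0,"wz":0,"claw":0.15}
    - {"tx":0.97,"ty":0,"tz":-1.36,"wx":0,"wy":0,"wz":0,"claw":0.15}
    - {"tx":0.97,"ty":0,"tz":-1.36,"wx":0,"wy":0,"wz":0,"claw":0.15}
    - {"tx":0.97,"ty":0,"tz":-1.36,"wx":0,"wy":0,"wz":0,"claw":0.15}
    - {"tx":0,"ty":0,"tz":0,"wx":0,"wy":0,"wz":0,"claw":0.15}

```text
clock: 3.65
tcp_pos: [0.5523, 0.0289, 0.0927]
orientation: [0.311, -0.0, 0.951, -0.0]
wrist_force: [0.3, -0.2, 0.3]
finger_gap: 0.0363
grip_force: 0.0
```

Emit:
carry_out:
  moves:
    - {"tx":-0.75,"ty":0.1,"tz":-0.6,"wx":0,"wy":0.0204,"wz":0,"claw":0.15}
    - {"tx":-0.75,"ty":0.1,"tz":-0.6,"wx":0,"wy":0,"wz":0,"claw":0.15}
    - {"tx":0,"ty":0,"tz":0,"wx":0,"wy":0,"wz":0,"claw":0.15}
    - {"tx":0,"ty":0,"tz":0,"wx":0,"wy":0,"wz":0,"claw":0.15}

```text
clock: 4.15
tcp_pos: [0.5336, 0.0314, 0.0797]
orientation: [0.301, -0.0, 0.954, -0.0]
wrist_force: [-0.2, -0.4, -0.1]
finger_gap: 0.0362
grip_force: 0.0
```

Emit:
carry_out:
  moves:
    - {"tx":0.35,"ty":0,"tz":0,"wx":0,"wy":0,"wz":0,"claw":0.15}
    - {"tx":0,"ty":0,"tz":0,"wx":0,"wy":0,"wz":0,"claw":0.8}
    - {"tx":0,"ty":0,"tz":0,"wx":0,"wy":0,"wz":0,"claw":0.8}
    - {"tx":0,"ty":0,"tz":0,"wx":0,"wy":0,"wz":0,"claw":0.8}
    - {"tx":0,"ty":0,"tz":0,"wx":0,"wy":0,"wz":0,"claw":0.8}

```text
clock: 4.78
tcp_pos: [0.5379, 0.0314, 0.08]
orientation: [0.301, -0.0, 0.953, -0.0]
wrist_force: [0.6, 0.3, 3.9]
finger_gap: 0.0188
grip_force: 50.1
```

Emit:
carry_out:
  moves:
    - {"tx":-0.6,"ty":0,"tz":0.85,"wx":0,"wy":0,"wz":0,"claw":0.8}
    - {"tx":-1.3,"ty":0,"tz":1.9,"wx":0,"wy":0,"wz":0,"claw":0.8}
    - {"tx":-1.3,"ty":0,"tz":1.9,"wx":0,"wy":0,"wz":0,"claw":0.8}
    - {"tx":-1.3,"ty":0,"tz":1.9,"wx":0,"wy":0,"wz":0,"claw":0.8}
    - {"tx":-0.2,"ty":1.5,"tz":1.0,"wx":0,"wy":0.1527,"wz":0,"claw":0.8}
    - {"tx":-0.2,"ty":2.4,"tz":1.0,"wx":0,"wy":0.1527,"wz":0,"claw":0.8}
    - {"tx":-0.2,"ty":2.4,"tz":1.0,"wx":0,"wy":0.1527,"wz":0,"claw":0.8}
    - {"tx":-0.2,"ty":2.4,"tz":1.0,"wx":0,"wy":0.1527,"wz":0,"claw":0.8}

```text
clock: 5.78
tcp_pos: [0.4828, 0.119, 0.1862]
orientation: [-0.003, -0.0, 1.0, -0.0]
wrist_force: [0.7, 1.0, -0.3]
finger_gap: 0.0194
grip_force: 49.5
```

Emit:
carry_out:
  moves:
    - {"tx":-0.2,"ty":2.4,"tz":0,"wx":0,"wy":0,"wz":0.1759,"claw":0.8}
    - {"tx":-0.2,"ty":2.4,"tz":0,"wx":0,"wy":0,"wz":0.1759,"claw":0.8}
    - {"tx":-0.2,"ty":2.4,"tz":0,"wx":0,"wy":0,"wz":0.1759,"claw":0.8}
    - {"tx":-0.2,"ty":2.4,"tz":0,"wx":0,"wy":0,"wz":0.1759,"claw":0.8}
    - {"tx":-0.2,"ty":2.4,"tz":0,"wx":0,"wy":0,"wz":0.1759,"claw":0.8}
    - {"tx":-0.2,"ty":2.4,"tz":0,"wx":0,"wy":0,"wz":0.1759,"claw":0.8}
    - {"tx":-0.2,"ty":2.4,"tz":0,"wx":0,"wy":0,"wz":0.1759,"claw":0.8}
    - {"tx":-0.2,"ty":2.4,"tz":0,"wx":0,"wy":0,"wz":0.1759,"claw":0.8}

```text
clock: 6.78
tcp_pos: [0.4665, 0.3104, 0.1846]
orientation: [-0.001, -0.649, 0.76, 0.0]
wrist_force: [0.3, 0.9, 0.4]
finger_gap: 0.0192
grip_force: 49.6
```

Emit:
carry_out:
  moves:
    - {"tx":0,"ty":2.0,"tz":-2,"wx":0,"wy":0,"wz":0.1759,"claw":0.8}
    - {"tx":0,"ty":0,"tz":-2,"wx":0,"wy":0,"wz":0,"claw":0.8}
    - {"tx":0,"ty":0,"tz":0,"wx":0,"wy":0,"wz":0,"claw":0.8}
    - {"tx":0,"ty":0,"tz":0,"wx":0,"wy":0,"wz":0,"claw":0.8}

```text
clock: 7.28
tcp_pos: [0.4678, 0.33, 0.1454]
orientation: [0.0, 0.711, -0.703, -0.0]
wrist_force: [0.6, -0.0, 0.3]
finger_gap: 0.019
grip_force: 49.5
```

```bash
cat > q.py <<'E'
from h import *
from workcell import env
s=env.get_state();q=s["orientation"];m=R.from_quat([*q[1:],q[0]]).as_matrix()
print(s["clock"],s["tcp_pos"].round(4),"yaw x",np.arctan2(m[1,0],m[0,0]).round(4),"toolz",m[:,2].round(4),s["finger_gap"].round(4),s["wrist_force"].round(1),s["joint_pos"].round(2))
E
python3 q.py
```

```text
Traceback (most recent call last):
  File "q.py", line 4, in <module>
    print(s["clock"],s["tcp_pos"].round(4),"yaw x",np.arctan2(m[1,0],m[0,0]).round(4),"toolz",m[:,2].round(4),s["finger_gap"].round(4),s["wrist_force"].round(1),s["joint_pos"].round(2))
                                                                                                              ^^^^^^^^^^^^^^^^^^^^^
AttributeError: 'float' object has no attribute 'round'
```

Emit:
carry_out:
  moves:
    - {"tx":0.22,"ty":0.86,"tz":-2.5,"wx":0,"wy":0,"wz":0,"claw":0.8}
    - {"tx":0,"ty":0,"tz":-3.5,"wx":0,"wy":0,"wz":0,"claw":0.8}
    - {"tx":0,"ty":0,"tz":-3.5,"wx":0,"wy":0,"wz":0,"claw":0.8}
    - {"tx":0,"ty":0,"tz":-2.4,"wx":0,"wy":0,"wz":0,"claw":0.8}
    - {"tx":0,"ty":0,"tz":-0.8,"wx":0,"wy":0,"wz":0,"claw":0.8}
    - {"tx":0,"ty":0,"tz":0,"wx":0,"wy":0,"wz":0,"claw":0.8}
    - {"tx":0,"ty":0,"tz":0,"wx":0,"wy":0,"wz":0,"claw":0.8}

```text
clock: 8.15
tcp_pos: [0.4715, 0.3395, 0.0193]
orientation: [-0.001, 0.712, -0.703, 0.0]
wrist_force: [0.1, 0.9, 0.2]
finger_gap: 0.0187
grip_force: 49.6
```

```bash
sed -i 's/s\["finger_gap"\].round(4)/s["finger_gap"]/' q.py; python3 q.py
```

```text
8.15 [0.4715 0.3395 0.0193] yaw x -1.5583 toolz [ 0.0021  0.0012 -1.    ] 0.018723205259859422 [0.1 0.9 0.2] [ 0.49  0.47 -0.27  0.83  0.   -1.1 ]
```

Emit:
carry_out:
  moves:
    - {"tx":-0.1,"ty":-0.05,"tz":-0.4,"wx":0,"wy":0,"wz":0,"claw":0.8}
    - {"tx":0,"ty":0,"tz":-0.15,"wx":0,"wy":0,"wz":0,"claw":0.8}
    - {"tx":0,"ty":0,"tz":0,"wx":0,"wy":0,"wz":0,"claw":0.8}

```text
clock: 8.52
tcp_pos: [0.4694, 0.3385, 0.0126]
orientation: [-0.0, 0.712, -0.703, 0.0]
wrist_force: [-0.4, -0.6, 1.5]
finger_gap: 0.019
grip_force: 49.9
```

Emit:
carry_out:
  moves:
    - {"tx":0,"ty":0,"tz":-0.05,"wx":0,"wy":0,"wz":0,"claw":0.8}
    - {"tx":0,"ty":0,"tz":0,"wx":0,"wy":0,"wz":0,"claw":0.8}

```text
clock: 8.78
tcp_pos: [0.4694, 0.3385, 0.0126]
orientation: [-0.0, 0.712, -0.703, 0.0]
wrist_force: [-2.4, -1.3, 6.4]
finger_gap: 0.0192
grip_force: 50.5
```

Emit:
carry_out:
  moves:
    - {"tx":0,"ty":0,"tz":0,"wx":0,"wy":0,"wz":0,"claw":0.15}
    - {"tx":0,"ty":0,"tz":0,"wx":0,"wy":0,"wz":0,"claw":0.15}
    - {"tx":0,"ty":0,"tz":0,"wx":0,"wy":0,"wz":0,"claw":0.15}
    - {"tx":0,"ty":0,"tz":2,"wx":0,"wy":0,"wz":0,"claw":0.15}
    - {"tx":0,"ty":0,"tz":4,"wx":0,"wy":0,"wz":0,"claw":0.15}
    - {"tx":0,"ty":0,"tz":5,"wx":0,"wy":0,"wz":0,"claw":0.15}
    - {"tx":0,"ty":0,"tz":5,"wx":0,"wy":0,"wz":0,"claw":0.15}

```text
clock: 9.65
tcp_pos: [0.4691, 0.3383, 0.173]
orientation: [0.0, 0.712, -0.703, -0.0]
wrist_force: [1.4, 0.5, 0.2]
finger_gap: 0.0363
grip_force: 0.0
```

Emit:
carry_out:
  moves:
    - {"tx":0.2,"ty":-2.7,"tz":2,"wx":0,"wy":0,"wz":-0.1759,"claw":0.15}
    - {"tx":0.2,"ty":-2.7,"tz":0,"wx":0,"wy":0,"wz":-0.1759,"claw":0.15}
    - {"tx":0.2,"ty":-2.7,"tz":0,"wx":0,"wy":0,"wz":-0.1759,"claw":0.15}
    - {"tx":0.2,"ty":-2.7,"tz":0,"wx":0,"wy":0,"wz":-0.1759,"claw":0.15}
    - {"tx":0.2,"ty":-2.7,"tz":0,"wx":0,"wy":0,"wz":-0.1759,"claw":0.15}
    - {"tx":0.2,"ty":-2.7,"tz":0,"wx":0,"wy":0,"wz":-0.1759,"claw":0.15}
    - {"tx":0.2,"ty":-2.7,"tz":0,"wx":0,"wy":0,"wz":-0.1759,"claw":0.15}
    - {"tx":0.2,"ty":-2.7,"tz":0,"wx":0,"wy":0,"wz":-0.1759,"claw":0.15}

```text
clock: 10.65
tcp_pos: [0.4853, 0.1216, 0.1917]
orientation: [-0.0, -0.085, 0.996, 0.0]
wrist_force: [0.5, 0.6, 0.1]
finger_gap: 0.0363
grip_force: 0.0
```

Emit:
carry_out:
  moves:
    - {"tx":0.2,"ty":-2.7,"tz":0,"wx":0,"wy":0,"wz":-0.1759,"claw":0.15}
    - {"tx":0,"ty":0,"tz":-1,"wx":0,"wy":-0.1527,"wz":0,"claw":0.15}
    - {"tx":0,"ty":0,"tz":-1,"wx":0,"wy":-0.1527,"wz":0,"claw":0.15}
    - {"tx":0,"ty":0,"tz":-1,"wx":0,"wy":-0.1527,"wz":0,"claw":0.15}
    - {"tx":0,"ty":0,"tz":-1,"wx":0,"wy":-0.1527,"wz":0,"claw":0.15}
    - {"tx":0,"ty":0,"tz":0,"wx":0,"wy":0,"wz":0,"claw":0.15}
    - {"tx":0,"ty":0,"tz":0,"wx":0,"wy":0,"wz":0,"claw":0.15}

```text
clock: 11.52
tcp_pos: [0.4887, 0.0956, 0.1535]
orientation: [0.301, -0.0, 0.954, 0.0]
wrist_force: [0.3, 0.1, 0.8]
finger_gap: 0.0364
grip_force: 0.0
```

```bash
python3 q.py; python3 - <<'E'
from h import *
from workcell import read_camera
c=read_camera("top");W=cloud(c);v,u=np.mgrid[:480,:640]
m=(u>180)&(u<250)&(v>235)&(v<305)&(W[...,2]>.025)&(W[...,2]<.05)
n,l,st,ce=cv2.connectedComponentsWithStats(m.astype(np.uint8))
for i in range(1,n):
    if st[i,4]<40: continue
    p=W[l==i];r=cv2.minAreaRect((p[:,:2]*1000).astype(np.float32));f=np.polyfit(p[:,1],p[:,0],1)
    print(st[i],np.round(r[0],1),np.round(r[1],1),"med z",np.median(p[:,2]).round(4),"yaw",f[0].round(3))
cv2.imwrite("pics/top1.png",cv2.resize(c["image"][215:315,170:350],None,fx=4,fy=4,interpolation=cv2.INTER_CUBIC))
E
```

```text
11.525 [0.4887 0.0956 0.1535] yaw x -3.1411 toolz [ 5.739e-01  2.000e-04 -8.189e-01] 0.036412254311868966 [0.3 0.1 0.8] [ 0.05 -0.2  -0.92  0.25 -0.03  0.04]
[185 249  50   8 387] [538.3 342.1] [120.6  18. ] med z 0.0342 yaw 0.016
[188 277  49   9 398] [468.  335.3] [120.8  19.6] med z 0.0342 yaw -0.003
```

View pics/top1.png

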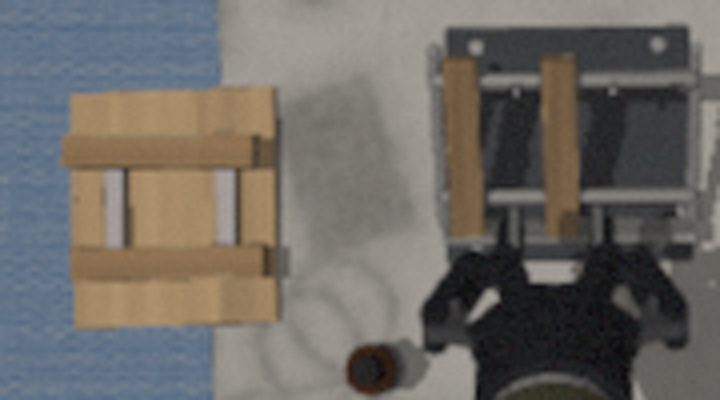

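The top view shows both thick slats lying square across the rails at crop rows 150 and 262, with the bottles undisturbed. Next is the middle thin slat.

Emit:
carry_out:
  moves:
    - {"tx":0.5,"ty":-0.26,"tz":-1.0,"wx":0,"wy":0,"wz":0,"claw":0.15}
    - {"tx":0.93,"ty":0,"tz":-1.4,"wx":0,"wy":0,"wz":0,"claw":0.15}
    - {"tx":0.93,"ty":0,"tz":-1.4,"wx":0,"wy":0,"wz":0,"claw":0.15}
    - {"tx":0.93,"ty":0,"tz":-1.4,"wx":0,"wy":0,"wz":0,"claw":0.15}
    - {"tx":0.9,"ty":0,"tz":-1.3,"wx":0,"wy":0,"wz":0,"claw":0.15}
    - {"tx":0.8,"ty":0,"tz":-1.1,"wx":0,"wy":0,"wz":0,"claw":0.15}
    - {"tx":0,"ty":0,"tz":0,"wx":0,"wy":0,"wz":0,"claw":0.15}
    - {"tx":0,"ty":0,"tz":0,"wx":0,"wy":0,"wz":0,"claw":0.15}

```text
clock: 12.58
tcp_pos: [0.5381, 0.0928, 0.076]
orientation: [0.301, -0.0, 0.954, -0.0]
wrist_force: [-0.5, -0.8, -0.4]
finger_gap: 0.0365
grip_force: 0.0
```

Emit:
carry_out:
  moves:
    - {"tx":0,"ty":0,"tz":0,"wx":0,"wy":0,"wz":0,"claw":0.8}
    - {"tx":0,"ty":0,"tz":0,"wx":0,"wy":0,"wz":0,"claw":0.8}
    - {"tx":0,"ty":0,"tz":0,"wx":0,"wy":0,"wz":0,"claw":0.8}
    - {"tx":0,"ty":0,"tz":0,"wx":0,"wy":0,"wz":0,"claw":0.8}

```text
clock: 13.08
tcp_pos: [0.5377, 0.0929, 0.0765]
orientation: [0.301, -0.0, 0.954, -0.0]
wrist_force: [-1.9, -0.0, 4.7]
finger_gap: 0.0187
grip_force: 49.6
```

Emit:
carry_out:
  moves:
    - {"tx":-0.6,"ty":0,"tz":0.85,"wx":0,"wy":0,"wz":0,"claw":0.8}
    - {"tx":-1.3,"ty":0,"tz":1.9,"wx":0,"wy":0,"wz":0,"claw":0.8}
    - {"tx":-1.3,"ty":0,"tz":1.9,"wx":0,"wy":0,"wz":0,"claw":0.8}
    - {"tx":-1.3,"ty":0,"tz":1.9,"wx":0,"wy":0,"wz":0,"claw":0.8}
    - {"tx":0,"ty":1.5,"tz":1.0,"wx":0,"wy":0.1527,"wz":0,"claw":0.8}
    - {"tx":0,"ty":2.4,"tz":1.0,"wx":0,"wy":0.1527,"wz":0,"claw":0.8}
    - {"tx":0,"ty":2.4,"tz":1.0,"wx":0,"wy":0.1527,"wz":0,"claw":0.8}
    - {"tx":0,"ty":2.4,"tz":1.0,"wx":0,"wy":0.1527,"wz":0,"claw":0.8}

```text
clock: 14.08
tcp_pos: [0.4916, 0.1807, 0.1831]
orientation: [-0.002, -0.0, 1.0, 0.0]
wrist_force: [0.8, -0.7, -0.5]
finger_gap: 0.0188
grip_force: 49.2
```

Emit:
carry_out:
  moves:
    - {"tx":0.15,"ty":2.5,"tz":0,"wx":0,"wy":0,"wz":0.012,"claw":0.8}
    - {"tx":0.15,"ty":2.5,"tz":0,"wx":0,"wy":0,"wz":0,"claw":0.8}
    - {"tx":0.15,"ty":2.5,"tz":0,"wx":0,"wy":0,"wz":0,"claw":0.8}
    - {"tx":0.15,"ty":2.5,"tz":0,"wx":0,"wy":0,"wz":0,"claw":0.8}
    - {"tx":0.15,"ty":2.5,"tz":-1,"wx":0,"wy":0,"wz":0,"claw":0.8}
    - {"tx":0.15,"ty":2.5,"tz":-2,"wx":0,"wy":0,"wz":0,"claw":0.8}
    - {"tx":0.15,"ty":2.5,"tz":-2,"wx":0,"wy":0,"wz":0,"claw":0.8}
    - {"tx":0.15,"ty":2,"tz":-2,"wx":0,"wy":0,"wz":0,"claw":0.8}

```text
clock: 15.08
tcp_pos: [0.5035, 0.3757, 0.1108]
orientation: [-0.0, -0.006, 1.0, -0.0]
wrist_force: [-0.3, -0.3, -0.6]
finger_gap: 0.0191
grip_force: 49.2
```

Emit:
carry_out:
  moves:
    - {"tx":0,"ty":0,"tz":-1,"wx":0,"wy":0,"wz":0,"claw":0.8}
    - {"tx":0,"ty":0,"tz":0,"wx":0,"wy":0,"wz":0,"claw":0.8}
    - {"tx":0,"ty":0,"tz":0,"wx":0,"wy":0,"wz":0,"claw":0.8}

```text
clock: 15.45
tcp_pos: [0.5046, 0.3744, 0.1021]
orientation: [0.0, -0.006, 1.0, 0.0]
wrist_force: [0.9, -0.3, -0.3]
finger_gap: 0.0182
grip_force: 49.2
```

```bash
python3 q.py
```

```text
15.45 [0.5046 0.3744 0.1021] yaw x -3.13 toolz [ 7.e-04  3.e-04 -1.e+00] 0.01821666408778748 [ 0.9 -0.3 -0.3] [ 0.51  0.48 -0.03  1.06 -0.    0.5 ]
```

Emit:
carry_out:
  moves:
    - {"tx":0,"ty":0,"tz":-2.5,"wx":0,"wy":0,"wz":0,"claw":0.8}
    - {"tx":0,"ty":0,"tz":-3,"wx":0,"wy":0,"wz":0,"claw":0.8}
    - {"tx":0,"ty":0,"tz":-1.2,"wx":0,"wy":0,"wz":0,"claw":0.8}
    - {"tx":0,"ty":0,"tz":-0.4,"wx":0,"wy":0,"wz":0,"claw":0.8}
    - {"tx":0,"ty":0,"tz":-0.2,"wx":0,"wy":0,"wz":0,"claw":0.8}
    - {"tx":0,"ty":0,"tz":0,"wx":0,"wy":0,"wz":0,"claw":0.8}
    - {"tx":0,"ty":0,"tz":0,"wx":0,"wy":0,"wz":0,"claw":0.8}

```text
clock: 16.32
tcp_pos: [0.5048, 0.3752, 0.0291]
orientation: [0.001, -0.006, 1.0, 0.0]
wrist_force: [-0.2, 0.5, -0.5]
finger_gap: 0.0188
grip_force: 49.2
```

Emit:
carry_out:
  moves:
    - {"tx":0,"ty":0,"tz":-0.08,"wx":0,"wy":0,"wz":0,"claw":0.8}
    - {"tx":0,"ty":0,"tz":0,"wx":0,"wy":0,"wz":0,"claw":0.8}

```text
clock: 16.58
tcp_pos: [0.5046, 0.3752, 0.0281]
orientation: [0.0, -0.006, 1.0, 0.0]
wrist_force: [-0.5, -0.8, 2.7]
finger_gap: 0.0187
grip_force: 49.6
```

Emit:
carry_out:
  moves:
    - {"tx":0,"ty":0,"tz":-0.05,"wx":0,"wy":0,"wz":0,"claw":0.8}
    - {"tx":0,"ty":0,"tz":0,"wx":0,"wy":0,"wz":0,"claw":0.15}
    - {"tx":0,"ty":0,"tz":0,"wx":0,"wy":0,"wz":0,"claw":0.15}
    - {"tx":0,"ty":0,"tz":0,"wx":0,"wy":0,"wz":0,"claw":0.15}
    - {"tx":0,"ty":0,"tz":2,"wx":0,"wy":0,"wz":0,"claw":0.15}
    - {"tx":0,"ty":0,"tz":4,"wx":0,"wy":0,"wz":0,"claw":0.15}
    - {"tx":0,"ty":0,"tz":4,"wx":0,"wy":0,"wz":0,"claw":0.15}
    - {"tx":0,"ty":0,"tz":4,"wx":0,"wy":0,"wz":0,"claw":0.15}

```text
clock: 17.58
tcp_pos: [0.5041, 0.3748, 0.168]
orientation: [-0.0, -0.006, 1.0, -0.0]
wrist_force: [1.1, -0.5, 0.6]
finger_gap: 0.0363
grip_force: 0.0
```

Emit:
carry_out:
  moves:
    - {"tx":-0.2,"ty":-3,"tz":1,"wx":0,"wy":0,"wz":-0.012,"claw":0.15}
    - {"tx":-0.2,"ty":-3,"tz":0,"wx":0,"wy":0,"wz":0,"claw":0.15}
    - {"tx":-0.2,"ty":-3,"tz":0,"wx":0,"wy":0,"wz":0,"claw":0.15}
    - {"tx":-0.2,"ty":-3,"tz":0,"wx":0,"wy":0,"wz":0,"claw":0.15}
    - {"tx":-0.2,"ty":-3,"tz":-0.5,"wx":0,"wy":-0.1527,"wz":0,"claw":0.15}
    - {"tx":-0.2,"ty":-3,"tz":-0.5,"wx":0,"wy":-0.1527,"wz":0,"claw":0.15}
    - {"tx":-0.2,"ty":-3,"tz":-0.5,"wx":0,"wy":-0.1527,"wz":0,"claw":0.15}
    - {"tx":-0.2,"ty":-1.6,"tz":-0.5,"wx":0,"wy":-0.1527,"wz":0,"claw":0.15}

```text
clock: 18.58
tcp_pos: [0.488, 0.1477, 0.1576]
orientation: [0.304, 0.0, 0.953, -0.0]
wrist_force: [1.0, 0.5, -0.8]
finger_gap: 0.0362
grip_force: 0.0
```

Emit:
carry_out:
  moves:
    - {"tx":0,"ty":0,"tz":0,"wx":0,"wy":0,"wz":0,"claw":0.15}
    - {"tx":0,"ty":0,"tz":0,"wx":0,"wy":0,"wz":0,"claw":0.15}

```text
clock: 18.82
tcp_pos: [0.4893, 0.1493, 0.1584]
orientation: [0.301, -0.0, 0.954, 0.0]
wrist_force: [0.6, -1.7, 0.6]
finger_gap: 0.036
grip_force: 0.0
```

```bash
python3 q.py; python3 - <<'E'
from h import *
s,c=wrist();W=cloud(c);im=c["image"];v,u=np.mgrid[:480,:640]
hsv=cv2.cvtColor(im,cv2.COLOR_BGR2HSV)
wood=(hsv[...,0]>8)&(hsv[...,0]<25)&(hsv[...,1]>90)&(v>100)&(v<360)
nn=np.array([-np.sin(.6109),0,np.cos(.6109)]);t=np.array([np.cos(.6109),0,np.sin(.6109)])
C=np.array([.534,.09,.084])
m=wood&(abs(W[...,1]-.148)<.02)&(W[...,2]>.04)&(W[...,2]<.15);p=W[m]-C;h=p@nn
g=abs(h-.0105)<.003;p=p[g];tt=p@t;cy=np.polyfit(tt,p[:,1],1)
print(len(p),np.median(h[g]),np.percentile(tt,[.5,99.5]),cy+[0,C[1]])
from workcell import read_camera
c=read_camera("top");W=cloud(c)
m=(u>180)&(u<250)&(v>235)&(v<305)&(W[...,2]>.04)&(W[...,2]<.06)
n,l,st,ce=cv2.connectedComponentsWithStats(m.astype(np.uint8))
for i in range(1,n):
    if st[i,4]<40: continue
    p=W[l==i];r=cv2.minAreaRect((p[:,:2]*1000).astype(np.float32));f=np.polyfit(p[:,0],p[:,1],1)
    print(st[i],np.round(r[0],1),np.round(r[1],1),"med z",np.median(p[:,2]).round(4),"yaw",f[0].round(3))
E
```

```text
18.825 [0.4893 0.1493 0.1584] yaw x -3.1415 toolz [ 5.742e-01  6.000e-04 -8.187e-01] 0.036001112721167725 [ 0.6 -1.7  0.6] [ 0.21 -0.17 -0.87  0.26 -0.12  0.17]
7444 0.010768779979840838 [-0.05844236  0.05912701] [-0.00315976  0.15087595]
[192 242   9  49 426] [505.5 371.7] [118.2  21.4] med z 0.0441 yaw 0.009
```

Emit:
carry_out:
  moves:
    - {"tx":0.4,"ty":0.03,"tz":-1.3,"wx":0,"wy":0,"wz":0,"claw":0.15}
    - {"tx":0.93,"ty":0,"tz":-1.4,"wx":0,"wy":0,"wz":0,"claw":0.15}
    - {"tx":0.93,"ty":0,"tz":-1.4,"wx":0,"wy":0,"wz":0,"claw":0.15}
    - {"tx":0.93,"ty":0,"tz":-1.4,"wx":0,"wy":0,"wz":0,"claw":0.15}
    - {"tx":0.9,"ty":0,"tz":-1.3,"wx":0,"wy":0,"wz":0,"claw":0.15}
    - {"tx":0.8,"ty":0,"tz":-1.1,"wx":0,"wy":0,"wz":0,"claw":0.15}
    - {"tx":0,"ty":0,"tz":0,"wx":0,"wy":0,"wz":0,"claw":0.15}
    - {"tx":0,"ty":0,"tz":0,"wx":0,"wy":0,"wz":0,"claw":0.15}

```text
clock: 19.92
tcp_pos: [0.5376, 0.1494, 0.0783]
orientation: [0.301, -0.0, 0.954, 0.0]
wrist_force: [-0.1, -0.9, -0.0]
finger_gap: 0.0363
grip_force: 0.0
```

Emit:
carry_out:
  moves:
    - {"tx":0,"ty":0,"tz":0,"wx":0,"wy":0,"wz":0,"claw":0.8}
    - {"tx":0,"ty":0,"tz":0,"wx":0,"wy":0,"wz":0,"claw":0.8}
    - {"tx":0,"ty":0,"tz":0,"wx":0,"wy":0,"wz":0,"claw":0.8}
    - {"tx":0,"ty":0,"tz":0,"wx":0,"wy":0,"wz":0,"claw":0.8}

```text
clock: 20.42
tcp_pos: [0.5373, 0.1494, 0.0787]
orientation: [0.301, -0.0, 0.954, 0.0]
wrist_force: [-4.8, -0.2, 6.3]
finger_gap: 0.0188
grip_force: 49.8
```

Emit:
carry_out:
  moves:
    - {"tx":-0.6,"ty":0,"tz":0.85,"wx":0,"wy":0,"wz":0,"claw":0.8}
    - {"tx":-1.3,"ty":0,"tz":1.9,"wx":0,"wy":0,"wz":0,"claw":0.8}
    - {"tx":-1.3,"ty":0,"tz":1.9,"wx":0,"wy":0,"wz":0,"claw":0.8}
    - {"tx":-1.3,"ty":0,"tz":1.9,"wx":0,"wy":0,"wz":0,"claw":0.8}
    - {"tx":0,"ty":1.5,"tz":1.0,"wx":0,"wy":0.1527,"wz":0,"claw":0.8}
    - {"tx":0,"ty":2,"tz":1.0,"wx":0,"wy":0.1527,"wz":0,"claw":0.8}
    - {"tx":0,"ty":2,"tz":1.0,"wx":0,"wy":0.1527,"wz":0,"claw":0.8}
    - {"tx":0,"ty":2,"tz":1.0,"wx":0,"wy":0.1527,"wz":0,"claw":0.8}

```text
clock: 21.42
tcp_pos: [0.4919, 0.2249, 0.1855]
orientation: [-0.002, -0.0, 1.0, 0.0]
wrist_force: [0.4, -0.1, 0.4]
finger_gap: 0.0185
grip_force: 49.2
```

Emit:
carry_out:
  moves:
    - {"tx":0.3,"ty":2,"tz":0,"wx":0,"wy":0,"wz":0.012,"claw":0.8}
    - {"tx":0.3,"ty":2,"tz":0,"wx":0,"wy":0,"wz":0,"claw":0.8}
    - {"tx":0.3,"ty":2,"tz":-2,"wx":0,"wy":0,"wz":0,"claw":0.8}
    - {"tx":0.3,"ty":2,"tz":-3,"wx":0,"wy":0,"wz":0,"claw":0.8}
    - {"tx":0,"ty":0,"tz":-3,"wx":0,"wy":0,"wz":0,"claw":0.8}
    - {"tx":0,"ty":0,"tz":0,"wx":0,"wy":0,"wz":0,"claw":0.8}
    - {"tx":0,"ty":0,"tz":0,"wx":0,"wy":0,"wz":0,"claw":0.8}
    - {"tx":0,"ty":0,"tz":0,"wx":0,"wy":0,"wz":0,"claw":0.8}

```text
clock: 22.42
tcp_pos: [0.5049, 0.3046, 0.1051]
orientation: [0.001, -0.006, 1.0, 0.001]
wrist_force: [-0.4, -0.1, 0.2]
finger_gap: 0.0189
grip_force: 49.2
```

```bash
python3 q.py
```

```text
22.425 [0.5049 0.3046 0.1051] yaw x -3.1293 toolz [ 0.0027  0.0012 -1.    ] 0.018928408286249532 [-0.4 -0.1  0.2] [ 0.41  0.4  -0.14  1.02  0.    0.39]
```

Emit:
carry_out:
  moves:
    - {"tx":0,"ty":0,"tz":-2.5,"wx":0,"wy":0,"wz":0,"claw":0.8}
    - {"tx":0,"ty":0,"tz":-3,"wx":0,"wy":0,"wz":0,"claw":0.8}
    - {"tx":0,"ty":0,"tz":-1.2,"wx":0,"wy":0,"wz":0,"claw":0.8}
    - {"tx":0,"ty":0,"tz":-0.4,"wx":0,"wy":0,"wz":0,"claw":0.8}
    - {"tx":0,"ty":0,"tz":-0.2,"wx":0,"wy":0,"wz":0,"claw":0.8}
    - {"tx":0,"ty":0,"tz":0,"wx":0,"wy":0,"wz":0,"claw":0.8}
    - {"tx":0,"ty":0,"tz":0,"wx":0,"wy":0,"wz":0,"claw":0.8}

```text
clock: 23.3
tcp_pos: [0.5047, 0.3044, 0.0313]
orientation: [0.001, -0.006, 1.0, 0.0]
wrist_force: [-0.1, -0.1, -0.5]
finger_gap: 0.0189
grip_force: 49.2
```

Emit:
carry_out:
  moves:
    - {"tx":0,"ty":0,"tz":-0.08,"wx":0,"wy":0,"wz":0,"claw":0.8}
    - {"tx":0,"ty":0,"tz":0,"wx":0,"wy":0,"wz":0,"claw":0.8}

```text
clock: 23.55
tcp_pos: [0.5045, 0.3044, 0.0304]
orientation: [0.0, -0.006, 1.0, 0.0]
wrist_force: [-0.4, -0.3, 4.1]
finger_gap: 0.0187
grip_force: 49.6
```

Emit:
carry_out:
  moves:
    - {"tx":0,"ty":0,"tz":-0.05,"wx":0,"wy":0,"wz":0,"claw":0.8}
    - {"tx":0,"ty":0,"tz":0,"wx":0,"wy":0,"wz":0,"claw":0.15}
    - {"tx":0,"ty":0,"tz":0,"wx":0,"wy":0,"wz":0,"claw":0.15}
    - {"tx":0,"ty":0,"tz":0,"wx":0,"wy":0,"wz":0,"claw":0.15}
    - {"tx":0,"ty":0,"tz":2,"wx":0,"wy":0,"wz":0,"claw":0.15}
    - {"tx":0,"ty":0,"tz":4,"wx":0,"wy":0,"wz":0,"claw":0.15}
    - {"tx":0,"ty":0,"tz":5,"wx":0,"wy":0,"wz":0,"claw":0.0}
    - {"tx":0,"ty":0,"tz":5,"wx":0,"wy":0,"wz":0,"claw":0.0}

```text
clock: 24.55
tcp_pos: [0.5038, 0.3041, 0.1903]
orientation: [-0.0, -0.006, 1.0, -0.0]
wrist_force: [0.7, 1.0, 0.9]
finger_gap: 0.0427
grip_force: 0.0
```

Emit:
carry_out:
  moves:
    - {"tx":0.2,"ty":-3.9,"tz":1,"wx":0,"wy":0,"wz":0.0315,"claw":0.0}
    - {"tx":0.2,"ty":-3.9,"tz":0,"wx":0,"wy":0,"wz":0.0315,"claw":0.0}
    - {"tx":0.2,"ty":-3.9,"tz":0,"wx":0,"wy":0,"wz":0.0315,"claw":0.0}
    - {"tx":0.2,"ty":-3.9,"tz":0,"wx":0,"wy":0,"wz":0.0315,"claw":0.0}
    - {"tx":0.2,"ty":-3.9,"tz":0,"wx":0,"wy":0,"wz":0.0315,"claw":0.0}
    - {"tx":0.2,"ty":-3.9,"tz":0,"wx":0,"wy":0,"wz":0.0315,"claw":0.0}
    - {"tx":0.2,"ty":-3.9,"tz":0,"wx":0,"wy":0,"wz":0.0315,"claw":0.0}
    - {"tx":0.2,"ty":-3.9,"tz":0,"wx":0,"wy":0,"wz":0.0315,"claw":0.0}

```text
clock: 25.55
tcp_pos: [0.52, -0.009, 0.1991]
orientation: [-0.0, -0.132, 0.991, 0.0]
wrist_force: [-0.7, -1.2, -0.7]
finger_gap: 0.0424
grip_force: 0.0
```

Emit:
carry_out:
  moves:
    - {"tx":0.2,"ty":-3.9,"tz":0,"wx":0,"wy":0,"wz":0,"claw":0.0}
    - {"tx":0.2,"ty":-3.9,"tz":0,"wx":0,"wy":0,"wz":0,"claw":0.0}
    - {"tx":0.2,"ty":-3.9,"tz":-2,"wx":0,"wy":0,"wz":0,"claw":0.0}
    - {"tx":0.2,"ty":-3.9,"tz":-3,"wx":0,"wy":0,"wz":0,"claw":0.0}
    - {"tx":0,"ty":0,"tz":0,"wx":0,"wy":0,"wz":0,"claw":0.0}
    - {"tx":0,"ty":0,"tz":0,"wx":0,"wy":0,"wz":0,"claw":0.0}
    - {"tx":0,"ty":0,"tz":0,"wx":0,"wy":0,"wz":0,"claw":0.0}

```text
clock: 26.42
tcp_pos: [0.5286, -0.163, 0.1501]
orientation: [0.001, -0.132, 0.991, -0.0]
wrist_force: [0.0, -0.8, 0.3]
finger_gap: 0.0429
grip_force: 0.0
```

```bash
python3 q.py; python3 - <<'E'
from h import *
from workcell import read_camera
v,u=np.mgrid[:480,:640]
c=read_camera("top");W=cloud(c)
m=(u>180)&(u<250)&(v>235)&(v<305)&(W[...,2]>.04)&(W[...,2]<.06)
n,l,st,ce=cv2.connectedComponentsWithStats(m.astype(np.uint8))
for i in range(1,n):
    if st[i,4]<40: continue
    p=W[l==i];r=cv2.minAreaRect((p[:,:2]*1000).astype(np.float32));f=np.polyfit(p[:,0],p[:,1],1)
    print(st[i],np.round(r[0],1),np.round(r[1],1),"med z",np.median(p[:,2]).round(4),"yaw",f[0].round(3))
cv2.imwrite("pics/top2.png",cv2.resize(c["image"][215:315,170:350],None,fx=4,fy=4,interpolation=cv2.INTER_CUBIC))
s,c=wrist();W=cloud(c);np.savez("w2.npz",**c);cv2.imwrite("pics/w2.png",c["image"])
m=(W[...,2]>.025)&(W[...,2]<.042)&(np.hypot(W[...,0]-.528,W[...,1]+.165)<.03)
p=W[m];print("knob",len(p),cv2.minEnclosingCircle((p[:,:2]*1000).astype(np.float32)),np.median(p[:,2]))
m=(W[...,2]>.006)&(W[...,2]<.016)&(np.hypot(W[...,0]-.528,W[...,1]+.165)<.11)
p=W[m];print("cover",len(p),cv2.minAreaRect((p[:,:2]*1000).astype(np.float32)),np.median(p[:,2]))
E
```

```text
26.425 [ 0.5286 -0.163   0.1501] yaw x -2.876 toolz [ 1.1e-03 -3.0e-04 -1.0e+00] 0.04290542677445735 [ 0.  -0.8  0.3] [-0.44  0.31 -0.16  1.1   0.   -0.71]
[221 241   9  50 412] [505.5 300.8] [119.9  20.4] med z 0.0443 yaw -0.003
[192 242   9  49 423] [505.5 371.8] [118.3  21.7] med z 0.0442 yaw 0.009
knob 942 ((527.1884765625, -162.4052276611328), 10.894075393676758) 0.03455435084249598
cover 34001 ((527.526611328125, -162.30682373046875), (147.63941955566406, 120.3598861694336), 15.137140274047852) 0.010718948675509023
```

View pics/w2.png

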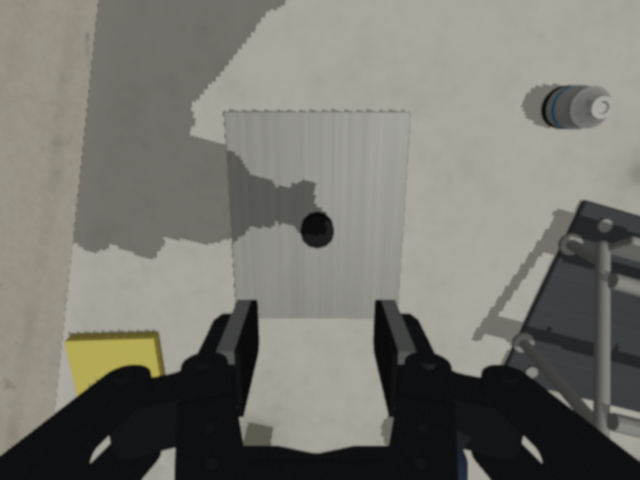

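View pics/top2.png

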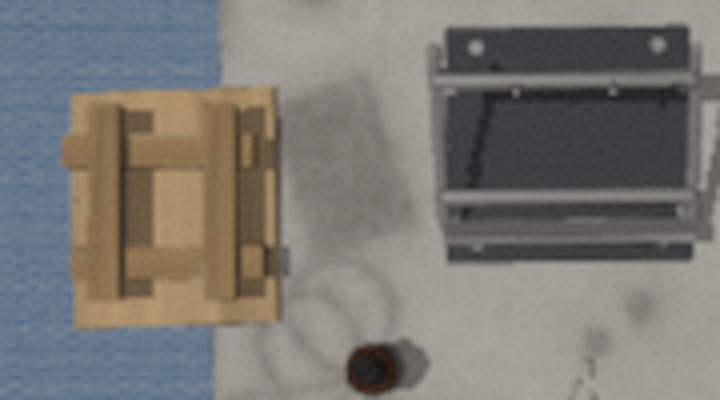

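The wrist view shows the cover squared up with the gripper and its knob at (317,230). The top view shows both thin slats lying straight over the rails. Now I'll grip the knob.

Emit:
carry_out:
  moves:
    - {"tx":-0.1,"ty":0,"tz":-3,"wx":0,"wy":0,"wz":0,"claw":0.0}
    - {"tx":0,"ty":0,"tz":-4,"wx":0,"wy":0,"wz":0,"claw":0.0}
    - {"tx":0,"ty":0,"tz":-3.5,"wx":0,"wy":0,"wz":0,"claw":0.0}
    - {"tx":0,"ty":0,"tz":-2,"wx":0,"wy":0,"wz":0,"claw":0.0}
    - {"tx":0,"ty":0,"tz":-0.7,"wx":0,"wy":0,"wz":0,"claw":0.0}
    - {"tx":0,"ty":0,"tz":0,"wx":0,"wy":0,"wz":0,"claw":0.0}
    - {"tx":0,"ty":0,"tz":0,"wx":0,"wy":0,"wz":0,"claw":0.0}

```text
clock: 27.4
tcp_pos: [0.5282, -0.1641, 0.0185]
orientation: [0.001, -0.132, 0.991, -0.001]
wrist_force: [-1.5, 0.5, -0.2]
finger_gap: 0.0427
grip_force: 0.0
```

Emit:
carry_out:
  moves:
    - {"tx":0,"ty":0.05,"tz":-0.45,"wx":0,"wy":0,"wz":0,"claw":0.0}
    - {"tx":0,"ty":0,"tz":0,"wx":0,"wy":0,"wz":0,"claw":0.0}
    - {"tx":0,"ty":0,"tz":0,"wx":0,"wy":0,"wz":0,"claw":0.8}
    - {"tx":0,"ty":0,"tz":0,"wx":0,"wy":0,"wz":0,"claw":0.8}
    - {"tx":0,"ty":0,"tz":0,"wx":0,"wy":0,"wz":0,"claw":0.8}
    - {"tx":0,"ty":0,"tz":0,"wx":0,"wy":0,"wz":0,"claw":0.8}
  newtons: 80

```text
clock: 28.15
tcp_pos: [0.5273, -0.1633, 0.0132]
orientation: [0.0, -0.132, 0.991, -0.0]
wrist_force: [-1.3, 1.5, 5.5]
finger_gap: 0.0188
grip_force: 78.2
```

```bash
python3 q.py
```

```text
28.15 [ 0.5273 -0.1633  0.0132] yaw x -2.8771 toolz [ 3.e-04 -1.e-04 -1.e+00] 0.01883497946053731 [-1.3  1.5  5.5] [-0.45  0.43 -0.35  0.79  0.   -0.71]
```

Emit:
carry_out:
  moves:
    - {"tx":0,"ty":0,"tz":0.5,"wx":0,"wy":0,"wz":0,"claw":0.8}
    - {"tx":0,"ty":0,"tz":1.5,"wx":0,"wy":0,"wz":0,"claw":0.8}
    - {"tx":0,"ty":0,"tz":3,"wx":0,"wy":0,"wz":0,"claw":0.8}
    - {"tx":0,"ty":0,"tz":4,"wx":0,"wy":0,"wz":0,"claw":0.8}
    - {"tx":0,"ty":0,"tz":5,"wx":0,"wy":0,"wz":0,"claw":0.8}
    - {"tx":0,"ty":0,"tz":4,"wx":0,"wy":0,"wz":0,"claw":0.8}
    - {"tx":0,"ty":0,"tz":2,"wx":0,"wy":0,"wz":0,"claw":0.8}
    - {"tx":0,"ty":0,"tz":0,"wx":0,"wy":0,"wz":0,"claw":0.8}

```text
clock: 29.15
tcp_pos: [0.5282, -0.1638, 0.2152]
orientation: [0.002, -0.132, 0.991, -0.001]
wrist_force: [0.5, 0.2, -1.8]
finger_gap: 0.0189
grip_force: 78.4
```

```bash
python3 q.py; python3 - <<'E'
from h import *
s,c=wrist();W=cloud(c);z=s["tcp_pos"]
hz=W[...,2]-z[2];m=(abs(hz+.004)<.025)&(np.hypot(W[...,0]-z[0],W[...,1]-z[1])<.11)
p=W[m];f=np.linalg.lstsq(np.c_[p[:,:2]-z[:2],np.ones(len(p))],p[:,2]-z[2],rcond=None)[0];print(len(p),"tilt,off",f.round(4))
v,u=np.mgrid[:480,:640];g=m&(v<330)
p=W[g];print(cv2.minAreaRect(((p[:,:2]-z[:2])*1000).astype(np.float32)))
cv2.imwrite("pics/w3.png",c["image"])
E
```

```text
29.15 [ 0.5282 -0.1638  0.2152] yaw x -2.8771 toolz [ 0.0041 -0.0019 -1.    ] 0.018861151905833075 [ 0.5  0.2 -1.8] [-0.45  0.27 -0.05  1.24  0.   -0.71]
79989 tilt,off [ 0.0196  0.0016 -0.0013]
((-32.66751480102539, -8.434974670410156), (79.16132354736328, 120.46131134033203), 15.11633586883545)
```

View pics/w3.png

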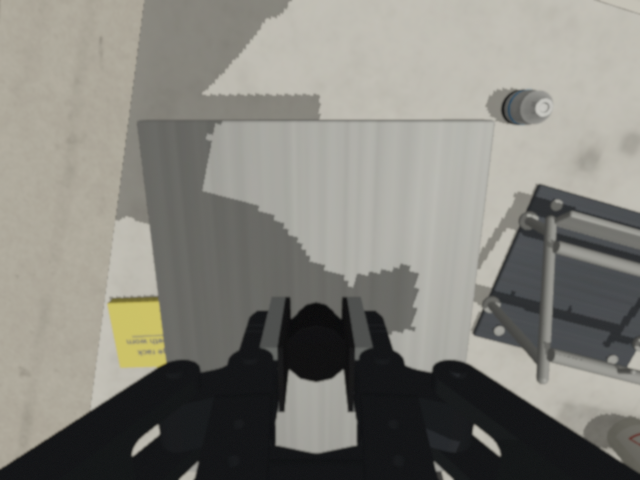

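The cover is held level by its knob, between the fingers at about (317,340). I'll carry it over the stack.

Emit:
carry_out:
  moves:
    - {"tx":-0.16,"ty":1.2,"tz":0,"wx":0,"wy":0,"wz":-0.018,"claw":0.8}
    - {"tx":-0.16,"ty":2.5,"tz":0,"wx":0,"wy":0,"wz":-0.018,"claw":0.8}
    - {"tx":-0.16,"ty":3.7,"tz":0,"wx":0,"wy":0,"wz":-0.018,"claw":0.8}
    - {"tx":-0.16,"ty":4.2,"tz":0,"wx":0,"wy":0,"wz":-0.018,"claw":0.8}
    - {"tx":-0.16,"ty":4.2,"tz":0,"wx":0,"wy":0,"wz":-0.018,"claw":0.8}
    - {"tx":-0.16,"ty":4.2,"tz":0,"wx":0,"wy":0,"wz":-0.018,"claw":0.8}
    - {"tx":-0.16,"ty":4.2,"tz":0,"wx":0,"wy":0,"wz":-0.018,"claw":0.8}
    - {"tx":-0.16,"ty":4.2,"tz":0,"wx":0,"wy":0,"wz":-0.018,"claw":0.8}

```text
clock: 30.2
tcp_pos: [0.5127, 0.1226, 0.2112]
orientation: [-0.001, -0.06, 0.998, 0.0]
wrist_force: [0.3, 0.1, -2.1]
finger_gap: 0.019
grip_force: 78.4
```

Emit:
carry_out:
  moves:
    - {"tx":-0.16,"ty":4.2,"tz":0,"wx":0,"wy":0,"wz":-0.018,"claw":0.8}
    - {"tx":-0.16,"ty":4.2,"tz":0,"wx":0,"wy":0,"wz":-0.018,"claw":0.8}
    - {"tx":-0.16,"ty":4.2,"tz":0,"wx":0,"wy":0,"wz":-0.018,"claw":0.8}
    - {"tx":-0.16,"ty":4.2,"tz":0,"wx":0,"wy":0,"wz":-0.018,"claw":0.8}
    - {"tx":-0.16,"ty":3.2,"tz":-1,"wx":0,"wy":0,"wz":-0.018,"claw":0.8}
    - {"tx":-0.16,"ty":1.9,"tz":-2,"wx":0,"wy":0,"wz":-0.018,"claw":0.8}
    - {"tx":0,"ty":0,"tz":-2,"wx":0,"wy":0,"wz":0,"claw":0.8}
    - {"tx":0,"ty":0,"tz":-1,"wx":0,"wy":0,"wz":0,"claw":0.8}

```text
clock: 31.2
tcp_pos: [0.5025, 0.3397, 0.1499]
orientation: [-0.002, -0.007, 1.0, -0.001]
wrist_force: [-0.2, 0.5, -1.1]
finger_gap: 0.0188
grip_force: 78.4
```

Emit:
carry_out:
  moves:
    - {"tx":0,"ty":0,"tz":0,"wx":0,"wy":0,"wz":0,"claw":0.8}
    - {"tx":0,"ty":0,"tz":0,"wx":0,"wy":0,"wz":0,"claw":0.8}
    - {"tx":0,"ty":0,"tz":0,"wx":0,"wy":0,"wz":0,"claw":0.8}

```text
clock: 31.58
tcp_pos: [0.5053, 0.3397, 0.1537]
orientation: [0.001, -0.006, 1.0, 0.0]
wrist_force: [-0.6, 0.2, -2.4]
finger_gap: 0.019
grip_force: 78.5
```

```bash
python3 q.py
```

```text
31.575 [0.5053 0.3397 0.1537] yaw x -3.1297 toolz [ 1.5e-03  8.0e-04 -1.0e+00] 0.018997802551565943 [-0.6  0.2 -2.4] [ 0.46  0.41 -0.01  1.15  0.    0.45]
```

Emit:
carry_out:
  moves:
    - {"tx":0,"ty":-0.05,"tz":-1.5,"wx":0,"wy":0,"wz":0,"claw":0.8}
    - {"tx":0,"ty":0,"tz":-2.5,"wx":0,"wy":0,"wz":0,"claw":0.8}
    - {"tx":0,"ty":0,"tz":-2.5,"wx":0,"wy":0,"wz":0,"claw":0.8}
    - {"tx":0,"ty":0,"tz":-1.8,"wx":0,"wy":0,"wz":0,"claw":0.8}
    - {"tx":0,"ty":0,"tz":-1.0,"wx":0,"wy":0,"wz":0,"claw":0.8}
    - {"tx":0,"ty":0,"tz":-0.4,"wx":0,"wy":0,"wz":0,"claw":0.8}
    - {"tx":0,"ty":0,"tz":0,"wx":0,"wy":0,"wz":0,"claw":0.8}
    - {"tx":0,"ty":0,"tz":0,"wx":0,"wy":0,"wz":0,"claw":0.8}

```text
clock: 32.58
tcp_pos: [0.5053, 0.3395, 0.0565]
orientation: [0.001, -0.006, 1.0, 0.0]
wrist_force: [0.9, 0.3, -2.6]
finger_gap: 0.0188
grip_force: 78.5
```

Emit:
carry_out:
  moves:
    - {"tx":0,"ty":0,"tz":-0.15,"wx":0,"wy":0,"wz":0,"claw":0.8}
    - {"tx":0,"ty":0,"tz":-0.05,"wx":0,"wy":0,"wz":0,"claw":0.8}
    - {"tx":0,"ty":0,"tz":0,"wx":0,"wy":0,"wz":0,"claw":0.8}

```text
clock: 32.95
tcp_pos: [0.5047, 0.3392, 0.0538]
orientation: [0.0, -0.006, 1.0, 0.0]
wrist_force: [0.2, 0.6, -1.7]
finger_gap: 0.0189
grip_force: 78.5
```

Emit:
carry_out:
  moves:
    - {"tx":0,"ty":0,"tz":-0.08,"wx":0,"wy":0,"wz":0,"claw":0.8}
    - {"tx":0,"ty":0,"tz":0,"wx":0,"wy":0,"wz":0,"claw":0.8}

```text
clock: 33.2
tcp_pos: [0.5047, 0.3392, 0.0528]
orientation: [-0.0, -0.006, 1.0, 0.0]
wrist_force: [-0.6, -0.5, -2.8]
finger_gap: 0.0189
grip_force: 78.5
```

Emit:
carry_out:
  moves:
    - {"tx":0,"ty":0,"tz":-0.06,"wx":0,"wy":0,"wz":0,"claw":0.8}
    - {"tx":0,"ty":0,"tz":0,"wx":0,"wy":0,"wz":0,"claw":0.8}

```text
clock: 33.45
tcp_pos: [0.5047, 0.3392, 0.0523]
orientation: [-0.0, -0.006, 1.0, 0.0]
wrist_force: [0.0, 0.1, -1.0]
finger_gap: 0.0192
grip_force: 78.5
```

Emit:
carry_out:
  moves:
    - {"tx":0,"ty":0,"tz":-0.05,"wx":0,"wy":0,"wz":0,"claw":0.8}
    - {"tx":0,"ty":0,"tz":0,"wx":0,"wy":0,"wz":0,"claw":0.8}

```text
clock: 33.7
tcp_pos: [0.5048, 0.3392, 0.0522]
orientation: [0.0, -0.006, 1.0, 0.0]
wrist_force: [-0.6, -1.1, 2.3]
finger_gap: 0.0194
grip_force: 78.8
```

Emit:
carry_out:
  moves:
    - {"tx":0,"ty":0,"tz":0,"wx":0,"wy":0,"wz":0,"claw":0.1}
    - {"tx":0,"ty":0,"tz":0,"wx":0,"wy":0,"wz":0,"claw":0.1}
    - {"tx":0,"ty":0,"tz":0,"wx":0,"wy":0,"wz":0,"claw":0.1}
    - {"tx":0,"ty":0,"tz":2,"wx":0,"wy":0,"wz":0,"claw":0.1}
    - {"tx":0,"ty":0,"tz":4,"wx":0,"wy":0,"wz":0,"claw":0.1}
    - {"tx":0,"ty":0,"tz":5,"wx":0,"wy":0,"wz":0,"claw":0.1}
    - {"tx":-2,"ty":-5,"tz":2,"wx":0,"wy":0,"wz":0,"claw":0.1}
    - {"tx":-2,"ty":-5,"tz":0,"wx":0,"wy":0,"wz":0,"claw":0.1}

```text
clock: 34.7
tcp_pos: [0.4659, 0.239, 0.184]
orientation: [0.002, -0.007, 1.0, 0.001]
wrist_force: [-0.0, -0.7, 0.3]
finger_gap: 0.0383
grip_force: 0.0
```

Emit:
carry_out:
  moves:
    - {"tx":0,"ty":-6,"tz":0,"wx":0,"wy":0,"wz":0,"claw":0.1}
    - {"tx":0,"ty":-6,"tz":0,"wx":0,"wy":0,"wz":0,"claw":0.1}
    - {"tx":0,"ty":-6,"tz":0,"wx":0,"wy":0,"wz":0,"claw":0.1}
    - {"tx":0,"ty":0,"tz":0,"wx":0,"wy":0,"wz":0,"claw":0.1}
    - {"tx":0,"ty":0,"tz":0,"wx":0,"wy":0,"wz":0,"claw":0.1}

```text
clock: 35.33
tcp_pos: [0.4648, 0.0591, 0.1819]
orientation: [0.0, -0.006, 1.0, 0.0]
wrist_force: [-0.4, 0.6, 0.7]
finger_gap: 0.0387
grip_force: 0.0
```

```bash
python3 q.py; python3 - <<'E'
from h import *
from workcell import read_camera
v,u=np.mgrid[:480,:640]
c=read_camera("top");W=cloud(c)
m=(u>175)&(u<255)&(v>230)&(v<310)&(W[...,2]>.041)&(W[...,2]<.056)
n,l,st,ce=cv2.connectedComponentsWithStats(m.astype(np.uint8))
for i in range(1,n):
    if st[i,4]<40: continue
    p=W[l==i];r=cv2.minAreaRect((p[:,:2]*1000).astype(np.float32));f=np.linalg.lstsq(np.c_[p[:,:2]-p[:,:2].mean(0),np.ones(len(p))],p[:,2],rcond=None)[0]
    print(st[i],r,"plane",f.round(4))
a=c["image"][215:315,170:350];b=read_camera("scene")["image"][190:290,180:360]
cv2.imwrite("pics/end.png",np.vstack([cv2.resize(x,None,fx=3,fy=3,interpolation=cv2.INTER_CUBIC) for x in(a,b)]))
E
```

```text
35.325 [0.4648 0.0591 0.1819] yaw x -3.1304 toolz [ 2.e-04  5.e-04 -1.e+00] 0.03870059180909337 [-0.4  0.6  0.7] [-0.05  0.13 -0.31  1.13  0.   -0.06]
[ 186  235   50   62 2929] ((506.11260986328125, 335.95245361328125), (148.0402069091797, 121.42729187011719), 0.8302915096282959) plane [-0.0013 -0.0005  0.0472]
```

View pics/end.png

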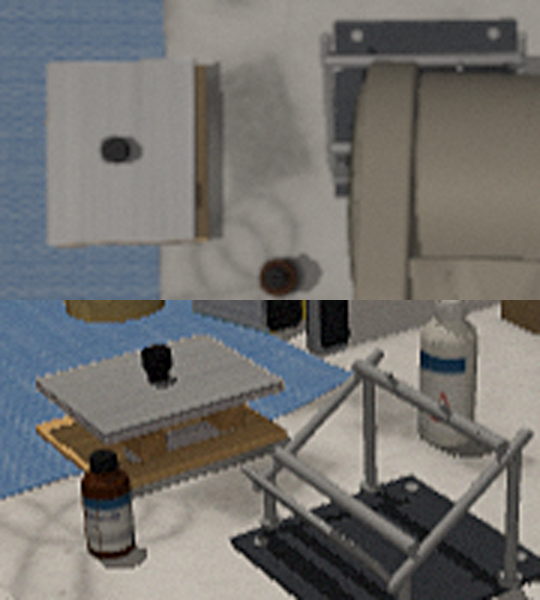

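The cover sits level and square over the stack (knob at (117,150)), and the bottles are standing where they were. I'm handing the job in.

```bash
python3 -c "
from workcell import env
print(env.hand_in())"
```

```text
the job is handed in; nothing more can be done
None
```

The three rack slats are stacked on the crib foot and the cover sits level over them, within tolerance on the final camera check; I handed the job in at about 35 s (72 s limit), and the hand-in gave no verdict.

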